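Fetch the matching plate from the tilt-out bins

TASK

One loose aluminium plate lies on the rubber mat to the right of the bin unit as a sample: tilt out the bin that holds the plate of the same shape, take that plate out and lay it down gently, flat on the mat beside the sample. Then swing the bin fully shut. Leave the other bins shut with their plates inside, and leave the sample and everything else where it is.

Things in the scene. Friction and masses are not known exactly. Their poses are not given: they have to be found in the camera images.
- cabinet: Grey bin unit, 130 deep (x), 558 wide (y), 132 high, fixed. Origin: centre of its underside; -x is its front. Black tilt-out bins bin0, bin1, bin2 at y +184, 0, -184, pivots along y at x -58, z 16. A fixed clear cover, top z 132, spans x -6 to 65: plates show through it but are reached only by tilting a bin out. An open slot 50 wide lies between a shut front and the cover. Partitions between bins, full height, from x -55 back.
- bin0 (a joint): Tilt of bin0 in rad: 0 shut (front upright), 0.7 fully out at its stop. It tips towards the robot about its bottom front edge. Stiff pivot: stays at any angle where it is left; about 3 to 4 N at the pull moves it; pressing on the floor of a tilted bin with more than about 5 N tips it back towards shut.
- bin0_pull (a point): Centre of bin0's pull: a round bead 12 thick, 160 long (y), on the top edge of the front, 104 above the pivot. Axes turn with the bin: x inwards along the bin floor, z up along the front. The front is 5 thick, its inner face 2.5 mm in +x of this point. The pull can be pinched from above, or hooked from the slot behind it.
- bin0_floor (a point): On bin0's floor (upper face), midway between its sides, 55 mm behind the front's inner face; axes as the pull's. Pivot: 55 mm in -x of this point. Inside, the bin is 170 wide, 112 deep; its sides fall from 98 high at the front to 62 at 75 mm and 34 at the back.
- bin1 (a joint): Tilt of bin1 in rad: 0 shut (front upright), 0.7 fully out at its stop. It tips towards the robot about its bottom front edge. Stiff pivot: stays at any angle where it is left; about 3 to 4 N at the pull moves it; pressing on the floor of a tilted bin with more than about 5 N tips it back towards shut.
- bin1_pull (a point): Centre of bin1's pull: a round bead 12 thick, 160 long (y), on the top edge of the front, 104 above the pivot. Axes turn with the bin: x inwards along the bin floor, z up along the front. The front is 5 thick, its inner face 2.5 mm in +x of this point. The pull can be pinched from above, or hooked from the slot behind it.
- bin1_floor (a point): On bin1's floor (upper face), midway between its sides, 55 mm behind the front's inner face; axes as the pull's. Pivot: 55 mm in -x of this point. Inside, the bin is 170 wide, 112 deep; its sides fall from 98 high at the front to 62 at 75 mm and 34 at the back.
- bin2 (a joint): Tilt of bin2 in rad: 0 shut (front upright), 0.7 fully out at its stop. It tips towards the robot about its bottom front edge. Stiff pivot: stays at any angle where it is left; about 3 to 4 N at the pull moves it; pressing on the floor of a tilted bin with more than about 5 N tips it back towards shut.
- bin2_pull (a point): Centre of bin2's pull: a round bead 12 thick, 160 long (y), on the top edge of the front, 104 above the pivot. Axes turn with the bin: x inwards along the bin floor, z up along the front. The front is 5 thick, its inner face 2.5 mm in +x of this point. The pull can be pinched from above, or hooked from the slot behind it.
- bin2_floor (a point): On bin2's floor (upper face), midway between its sides, 55 mm behind the front's inner face; axes as the pull's. Pivot: 55 mm in -x of this point. Inside, the bin is 170 wide, 112 deep; its sides fall from 98 high at the front to 62 at 75 mm and 34 at the back.
- part_tee: Loose bare aluminium T-shaped plate: in its own frame a cross bar x -30 to -10, y -30 to 30, and a stem 20 wide, x -10 to 30, y -10 to 10; 6 thick, about 55 g (mm). Origin: underside, centre of the 60 mm long outline. Lies alone on the floor of any one bin, its +x pointing inwards within about 20 degrees, and slides down to the bin's front when the bin is tilted.
- part_corner: Loose bare aluminium L-shaped plate: in its own frame one leg x -30 to -10, y -22 to 22, and the other leg 20 wide, x -10 to 30, y 2 to 22; 6 thick, about 55 g (mm). Origin: underside, centre of the 60 mm long outline. Lies alone on the floor of any one bin, its +x pointing inwards within about 20 degrees, and slides down to the bin's front when the bin is tilted.
- part_fork: Loose bare aluminium U-shaped slotted clamp: in its own frame a web x 10 to 30, y -22 to 22, and two prongs 14 wide, x -30 to 10, at y -22 to -8 and 8 to 22; 6 thick, about 55 g (mm). Origin: underside, centre of the 60 mm long outline. Lies alone on the floor of any one bin, its +x pointing inwards within about 20 degrees, and slides down to the bin's front when the bin is tilted.
- sample_tee: Loose plate just like part_tee, lying flat at any yaw. The one of the three that lies on the sample mat is the sample to be matched; the other two lie on the spares mat.
- sample_corner: Loose plate just like part_corner, lying flat at any yaw. The one of the three that lies on the sample mat is the sample to be matched; the other two lie on the spares mat.
- sample_fork: Loose plate just like part_fork, lying flat at any yaw. The one of the three that lies on the sample mat is the sample to be matched; the other two lie on the spares mat.
- sample_mat: Dark rubber mat 180 (x) by 260 (y), 3 thick, fixed on the table to the right of the bins (robot's view). Origin: centre of its underside. The sample lies on its half away from the bins (y -85 to -45); the half nearer the bins is free.
- spares_mat: Dark rubber mat 190 (x) by 140 (y), 3 thick, to the left, with two other plates. Origin: centre of its underside.
- driver: Screwdriver 160 long, lying along its x. Bystander. Origin: centre of its underside, handle to -x.
- objective: Brass objective lens, standing, 28 across, 47 high. Bystander. Origin: centre of its underside.
- solvent: Amber bottle, 40 across, 85 high. Bystander. Origin: centre of its underside.
- slide_box: White slide box 80 x 30 x 26. Bystander. Origin: centre of its underside.
- post: Steel optical post 12.7 across, 83 high, on a 31 mm foot. Bystander. Origin: centre of its underside.
- dish: Covered clear dish, 57 across, 14 high. Bystander. Origin: centre of its underside.

How it is judged:
On the way:
1. the bin with the plate that matches the sample is tilted out (more than 0.5 rad) (((horizontal distance between sample_tee and sample_mat below 0.15 m and ((distance between part_tee and bin0_floor below 0.09 m and value of joint bin0 above 0.5 rad) or (distance between part_tee and bin1_floor below 0.09 m and value of joint bin1 above 0.5 rad) or (distance between part_tee and bin2_floor below 0.09 m and value of joint bin2 above 0.5 rad))) or (horizontal distance between sample_corner and sample_mat below 0.15 m and ((distance between part_corner and bin0_floor below 0.09 m and value of joint bin0 above 0.5 rad) or (distance between part_corner and bin1_floor below 0.09 m and value of joint bin1 above 0.5 rad) or (distance between part_corner and bin2_floor below 0.09 m and value of joint bin2 above 0.5 rad))) or (horizontal distance between sample_fork and sample_mat below 0.15 m and ((distance between part_fork and bin0_floor below 0.09 m and value of joint bin0 above 0.5 rad) or (distance between part_fork and bin1_floor below 0.09 m and value of joint bin1 above 0.5 rad) or (distance between part_fork and bin2_floor below 0.09 m and value of joint bin2 above 0.5 rad))))), for 0.2 s.
At the end, for the whole second after the job is handed in: The plate of the sample's shape lies flat (0.1 rad, either face up), still, on the sample mat, its centre 15 mm or more inside the mat's edges and over 45 mm from the sample's centre; all bins are shut (below 0.05 rad) and the other two plates are in their bins (((horizontal distance between sample_tee and sample_mat below 0.15 m and (x of part_tee in the frame of sample_mat between -0.075 and 0.075 m and y of part_tee in the frame of sample_mat between -0.115 and 0.115 m and z of part_tee in the frame of sample_mat below 0.0115 m and (angle between part_tee's own z axis and vertical below 0.1 rad or angle between part_tee's own z axis and vertical above 3.04 rad) and linear speed of part_tee below 0.02 m/s and horizontal distance between part_tee and sample_tee above 0.045 m) and (distance between part_corner and bin0_floor below 0.09 m or distance between part_corner and bin1_floor below 0.09 m or distance between part_corner and bin2_floor below 0.09 m) and (distance between part_fork and bin0_floor below 0.09 m or distance between part_fork and bin1_floor below 0.09 m or distance between part_fork and bin2_floor below 0.09 m)) or (horizontal distance between sample_corner and sample_mat below 0.15 m and (x of part_corner in the frame of sample_mat between -0.075 and 0.075 m and y of part_corner in the frame of sample_mat between -0.115 and 0.115 m and z of part_corner in the frame of sample_mat below 0.0115 m and (angle between part_corner's own z axis and vertical below 0.1 rad or angle between part_corner's own z axis and vertical above 3.04 rad) and linear speed of part_corner below 0.02 m/s and horizontal distance between part_corner and sample_corner above 0.045 m) and (distance between part_tee and bin0_floor below 0.09 m or distance between part_tee and bin1_floor below 0.09 m or distance between part_tee and bin2_floor below 0.09 m) and (distance between part_fork and bin0_floor below 0.09 m or distance between part_fork and bin1_floor below 0.09 m or distance between part_fork and bin2_floor below 0.09 m)) or (horizontal distance between sample_fork and sample_mat below 0.15 m and (x of part_fork in the frame of sample_mat between -0.075 and 0.075 m and y of part_fork in the frame of sample_mat between -0.115 and 0.115 m and z of part_fork in the frame of sample_mat below 0.0115 m and (angle between part_fork's own z axis and vertical below 0.1 rad or angle between part_fork's own z axis and vertical above 3.04 rad) and linear speed of part_fork below 0.02 m/s and horizontal distance between part_fork and sample_fork above 0.045 m) and (distance between part_tee and bin0_floor below 0.09 m or distance between part_tee and bin1_floor below 0.09 m or distance between part_tee and bin2_floor below 0.09 m) and (distance between part_corner and bin0_floor below 0.09 m or distance between part_corner and bin1_floor below 0.09 m or distance between part_corner and bin2_floor below 0.09 m))) and value of joint each of bin0, bin1, bin2 below 0.05 rad); the robot touches nothing.
It fails at once if a bin that holds a plate of another shape is tilted out by more than 0.2 rad ((not (horizontal distance between sample_tee and sample_mat below 0.15 m) and distance between part_tee and bin0_floor below 0.09 m and value of joint bin0 above 0.2 rad) or (not (horizontal distance between sample_tee and sample_mat below 0.15 m) and distance between part_tee and bin1_floor below 0.09 m and value of joint bin1 above 0.2 rad) or (not (horizontal distance between sample_tee and sample_mat below 0.15 m) and distance between part_tee and bin2_floor below 0.09 m and value of joint bin2 above 0.2 rad) or (not (horizontal distance between sample_corner and sample_mat below 0.15 m) and distance between part_corner and bin0_floor below 0.09 m and value of joint bin0 above 0.2 rad) or (not (horizontal distance between sample_corner and sample_mat below 0.15 m) and distance between part_corner and bin1_floor below 0.09 m and value of joint bin1 above 0.2 rad) or (not (horizontal distance between sample_corner and sample_mat below 0.15 m) and distance between part_corner and bin2_floor below 0.09 m and value of joint bin2 above 0.2 rad) or (not (horizontal distance between sample_fork and sample_mat below 0.15 m) and distance between part_fork and bin0_floor below 0.09 m and value of joint bin0 above 0.2 rad) or (not (horizontal distance between sample_fork and sample_mat below 0.15 m) and distance between part_fork and bin1_floor below 0.09 m and value of joint bin1 above 0.2 rad) or (not (horizontal distance between sample_fork and sample_mat below 0.15 m) and distance between part_fork and bin2_floor below 0.09 m and value of joint bin2 above 0.2 rad)).
It fails at once if the sample or a bystander is moved more than 30 mm (distance of any of driver, objective, solvent, slide_box, post, dish, sample_tee, sample_corner, sample_fork from where it was at the start of the episode above 0.03 m).
It fails at once if a plate is dropped or thrown outside the bins (more than 0.8 m/s, about 33 mm of fall, out of the fingers) ((not (distance between part_tee and bin0_floor below 0.09 m or distance between part_tee and bin1_floor below 0.09 m or distance between part_tee and bin2_floor below 0.09 m) and linear speed of part_tee above 0.8 m/s and contact force between part_tee and the fingers below 0.1 N) or (not (distance between part_corner and bin0_floor below 0.09 m or distance between part_corner and bin1_floor below 0.09 m or distance between part_corner and bin2_floor below 0.09 m) and linear speed of part_corner above 0.8 m/s and contact force between part_corner and the fingers below 0.1 N) or (not (distance between part_fork and bin0_floor below 0.09 m or distance between part_fork and bin1_floor below 0.09 m or distance between part_fork and bin2_floor below 0.09 m) and linear speed of part_fork above 0.8 m/s and contact force between part_fork and the fingers below 0.1 N)).
It also fails if it takes over 70 s, if anything falls off the work surface, if the arm or the gripper's body presses on something with over 40 N, if the wrist force passes 120 N, or if a joint passes its speed limit or range.

ROBOT

A 6-joint arm with a two-finger parallel gripper is mounted at the origin on the work surface. World frame = base frame: x ahead of the robot, y to its left, z up, the work surface at z = 0. Lengths are in m, angles in rad, forces in N, time in s.
With the tool pointing down it reaches from about 0.275 to 0.825 m from the base axis. Payload 4.9 kg.
Tool frame: the origin (TCP) lies midway between the tips of the shut fingers; the grasp point (between the pads) lies 19 mm behind it (bot.grip_depth is the distance from the TCP to the grasp point, in m); y points along the fingers, x is the direction in which the jaws open and shut, and the axes are right-handed (so a half turn about y gives the same grasp; the last joint's range is limited). The gripper opens to 85 mm and grips with 20 to 120 N. Pads are 22 mm wide; open, the fingers measure 114 mm over their backs; the gripper's body (76 mm by 85 mm) begins 54 mm behind the grasp point. The pads swing forward as they close: fully open they stand 13 mm farther back than shut.
Start: joints at [1.069, 0.326, -0.193, 1.052, 0, 1.437], TCP at [0.198, 0.513, 0.231] pointing down, gripper open.
Joint ranges: [-2.65, 2.65], [-0.97, 1.79], [-1.3, 1.35], [-1.93, 2.1], [-1.47, 1.37], [-3.14, 3.14]. Speed limits (rad/s): [2.57, 2.57, 3.14, 3.14, 3.14, 3.14].

INTERFACE

Orientations are given as a unit quaternion [w, x, y, z].
In Python, from cell import bot gives the robot as it stands. Calls block until the motion is done:
- bot.move_pose(position, orientation): joint-space move of the TCP to a pose.
- bot.move_linear(position, speed=0.15, rotation=None, until_force=None): straight line of the TCP; rotation=None keeps the orientation; speed is the mean speed in m/s. With until_force (N) it stops when the force on the tool has changed by that much, and returns True; else False.
- bot.goto_joints(angles): joint-space move.
- bot.set_gripper(opening, grasp_force=None): opening from 0.0 (shut) to 1.0 (fully open); grasp_force is the grip in N (None keeps the last); returns when the fingers have stopped.
- bot.wait(seconds).
- bot.solve_ik(position, orientation): joint angles nearest the present ones, or None.
- bot.camera(name): name is "side" or "top" or "wrist"; returns the picture (400x640x3 uint8, red, green, blue); there is no depth.
- bot.calibration(name): a dict with "mtx" (3x3 intrinsics, pixels), "k1" (the pictures are not rectified: a ray, as slopes to the right and down, at radius r is drawn at 1 + k1 r^2 times it, then the intrinsics apply), "extrinsics" (4x4, takes a point from world to camera coordinates); the wrist camera has in their place "hand_eye" (4x4, takes a point from camera to tool coordinates, whose origin is the TCP and whose axes are the tool frame's). Camera axes: x right, y down, z forward; pixel columns grow to the right and rows downward; lengths in m; the calibration is good to about 2 mm. A picture is of the moment at which its call begins: read the wrist's pose just before it. calibration takes no time and is no camera call.
A pose or a line that the arm cannot do raises bot.PlanningError and nothing moves.
- bot.close_job(): hands the job in, once; it reports no verdict.
Trained networks look in the newest picture that a camera, given by its name, has taken for a name from the list of things; names that differ only in an ending like _2 or _b are one class to them, and where a whole thing is asked for, a point or a joint stands for the part that bears it (a point fixed in the world has none). Each returns a list of dicts, best first, with "confidence" (0 to 1); they miss things now and then, are a little off and sometimes report something else, mostly with a low value. They report only what shows in the picture. A call takes as long as a camera call.
- bot.search_frame(camera, thing): "bbox" ([left, top, width, height] in pixels, round what is visible of it).
Readings, each from a call of its own:
- bot.read_clock(): time.
- bot.read_joint_positions(): joint angles.
- bot.read_joint_vel(): joint speeds.
- bot.read_joint_efforts(): joint torques, N m.
- bot.read_position(): TCP position.
- bot.read_tool_rot(): TCP orientation.
- bot.read_ft_force(): force on the tool from outside, world axes, zero at the start.
- bot.read_moment(): the same for the moment, N m.
- bot.read_gripper_width(): opening from 0.0 (shut) to 1.0 (fully open).
Only numpy, scipy, OpenCV 4.12 (cv2) and the standard library are available. Lean on these libraries where they do the work, as an engineer would, in place of code of your own. Each camera call takes 0.05 s, during which the arm holds its last target.

## Working session

There is one attempt and no reset: what is moved stays moved. The work goes in short steps, each a Python script; the robot and the scene stay as the last script left them, time stands still between calls to the robot, and variables do not carry over. Pictures are saved under pics/ and viewed, and the job is handed in when it is done.

```bash
ls; mkdir -p pics; python3 - <<'E'
from cell import bot
import cv2,numpy as np
for n in ("side","top","wrist"):
    im=bot.camera(n); cv2.imwrite(f"pics/a_{n}.png",im[:,:,::-1])
    c=bot.calibration(n); print(n,{k:np.round(v,4).tolist() for k,v in c.items()})
print(bot.read_tool_rot(),bot.read_position(),bot.read_clock(),bot.grip_depth)
E
```

```text
pics
side {'mtx': [[427.6557, 0.0, 315.466], [0.0, 427.6557, 204.4243], [0.0, 0.0, 1.0]], 'k1': 0.0355, 'extrinsics': [[0.9345, -0.3553, 0.0198, -0.4939], [-0.2258, -0.6349, -0.7388, 0.1621], [0.2751, 0.686, -0.6736, 1.2495], [0.0, 0.0, 0.0, 1.0]]}
top {'mtx': [[392.9213, 0.0, 310.6205], [0.0, 392.9213, 197.1144], [0.0, 0.0, 1.0]], 'k1': -0.0732, 'extrinsics': [[0.0095, -0.9999, -0.0093, -0.0477], [-0.9858, -0.0078, -0.1679, 0.5028], [0.1678, 0.0108, -0.9858, 1.2839], [0.0, 0.0, 0.0, 1.0]]}
wrist {'mtx': [[289.826, 0.0, 320.9132], [0.0, 289.826, 203.7556], [0.0, 0.0, 1.0]], 'k1': -0.0506, 'hand_eye': [[1.0, 0.0003, -0.0008, -0.0001], [0.0008, -0.2797, 0.9601, -0.1411], [0.0, -0.9601, -0.2797, 0.0713], [0.0, 0.0, 0.0, 1.0]]}
[-0.58279608  0.58320924  0.39972824 -0.40054095] [0.19754597 0.51285731 0.23069569] 0.15 0.0187
```

View pics/a_top.png

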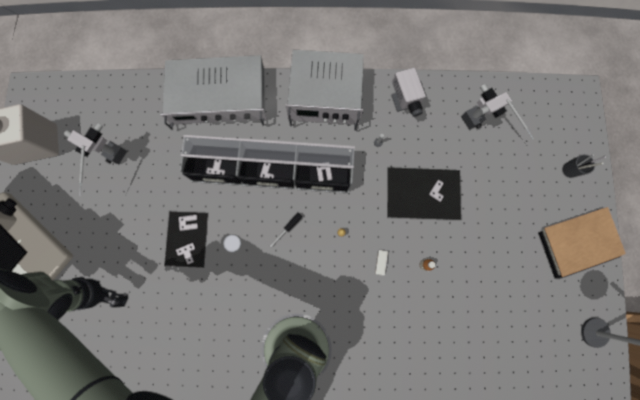

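View pics/a_side.png

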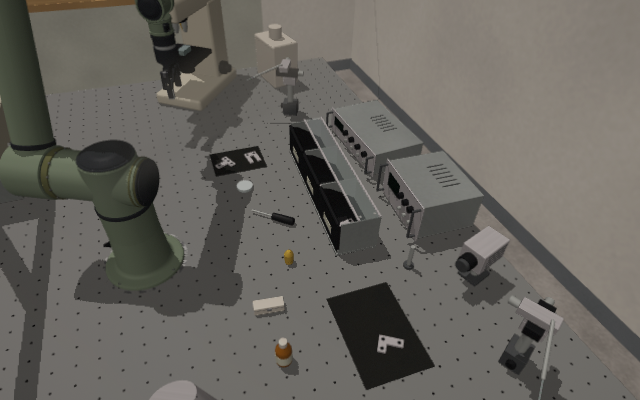

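```bash
python3 - <<'E'
import cv2
im=cv2.imread("pics/a_top.png")
c=im[60:300,180:560]
E
python3 - <<'E'
from cell import bot
for t in ["part_tee","part_corner","part_fork","sample_tee","sample_corner","sample_fork","sample_mat","cabinet","bin0","bin1","bin2"]:
    print(t,[(list(map(int,d["bbox"])),round(d["confidence"],2)) for d in bot.search_frame("top",t)][:4])
E
```

```text
part_tee []
part_corner []
part_fork [([319, 166, 10, 14], 0.54)]
sample_tee [([177, 245, 18, 16], 0.51)]
sample_corner [([292, 161, 58, 33], 0.75), ([373, 138, 9, 7], 0.3)]
sample_fork [([178, 218, 21, 8], 0.46)]
sample_mat [([386, 167, 74, 53], 0.93)]
cabinet [([176, 137, 178, 56], 0.6), ([181, 155, 62, 27], 0.55)]
bin0 [([179, 155, 59, 29], 0.96), ([295, 164, 52, 29], 0.86), ([239, 161, 55, 28], 0.6)]
bin1 [([179, 155, 59, 29], 0.96), ([295, 164, 52, 29], 0.86), ([239, 161, 55, 28], 0.6)]
bin2 [([179, 155, 59, 29], 0.96), ([295, 164, 52, 29], 0.86), ([239, 161, 55, 28], 0.6)]
```

```bash
python3 - <<'E'
import cv2,numpy as np
im=cv2.imread("pics/a_top.png")
a=cv2.resize(im[130:200,175:365],None,fx=4.2,fy=4.2,interpolation=cv2.INTER_CUBIC)
b=cv2.resize(im[160:225,380:470],None,fx=4.2,fy=4.2,interpolation=cv2.INTER_CUBIC)
o=np.zeros((a.shape[0]+b.shape[0],a.shape[1],3),np.uint8);o[:a.shape[0]]=a;o[a.shape[0]:,:b.shape[1]]=b
cv2.imwrite("pics/a_zoom.png",o)
E
```

```text
(no output)
```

View pics/a_zoom.png

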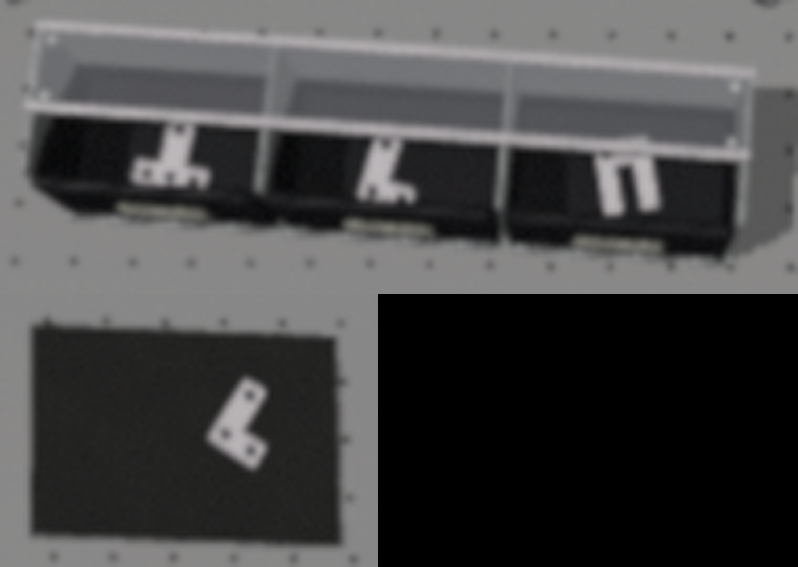

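View pics/a_wrist.png

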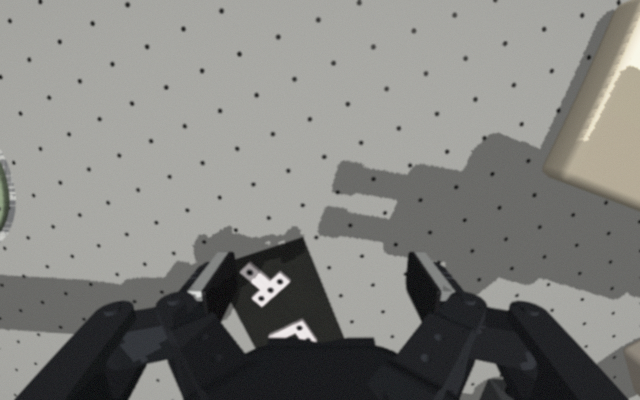

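```bash
cat > h.py <<'E'
from cell import bot
import cv2,numpy as np
from scipy.spatial.transform import Rotation as Ro
from scipy.optimize import least_squares
def q2R(q): return Ro.from_quat(np.r_[q[1:],q[0]]).as_matrix()
def R2q(R):
    q=Ro.from_matrix(R).as_quat(); return np.r_[q[3],q[:3]]
def ext(n,pos=None,q=None):
    c=bot.calibration(n)
    if n!="wrist": return c,np.array(c["extrinsics"])
    T=np.eye(4);T[:3,:3]=q2R(q);T[:3,3]=pos
    return c,np.linalg.inv(T@np.array(c["hand_eye"]))
def proj(P,n,pos=None,q=None):
    c,E=ext(n,pos,q);P=np.atleast_2d(P);p=P@E[:3,:3].T+E[:3,3]
    s=p[:,:2]/p[:,2:];s=s*(1+c["k1"]*(s**2).sum(1,keepdims=True));K=np.array(c["mtx"])
    return s@K[:2,:2].T+K[:2,2]
def unproj(uv,n,p0,nrm=(0,0,1),pos=None,q=None):
    "intersect pixel rays with plane through p0 normal nrm"
    c,E=ext(n,pos,q);uv=np.atleast_2d(np.float64(uv));K=np.array(c["mtx"]);d=(uv-K[:2,2])/K[0,0];s=d.copy()
    for _ in range(20): s=d/(1+c["k1"]*(s**2).sum(1,keepdims=True))
    r=np.c_[s,np.ones(len(s))]@E[:3,:3];o=-E[:3,:3].T@E[:3,3];nrm=np.array(nrm)
    t=((np.array(p0)-o)@nrm)/(r@nrm);return o+r*t[:,None]
def snap(name,fn):
    pos,q=bot.read_position(),bot.read_tool_rot()
    im=bot.camera(name);cv2.imwrite(f"pics/{fn}.png",im[:,:,::-1]);return im,pos,q
E
python3 - <<'E'
from h import *
uv=np.array([[27,104],[748,155],[37,22],[755,72]])/4.2+[175,130]
P=unproj(uv,"top",[0,0,.132]);print(P.round(4))
L=np.array([[-6,279],[-6,-279],[65,279],[65,-279]])/1000
def f(p):
    c,s=np.cos(p[2]),np.sin(p[2]);return (L@np.array([[c,-s],[s,c]]).T+p[:2]-P[:,:2]).ravel()
r=least_squares(f,[.5,0,0]);print(r.x,(r.fun*1000).round(1))
m=np.array([[32,326],[335,338],[340,544],[32,533]])/4.2+[175,130]+[380-175,160-200+ (200-130)-0]
E
python3 - <<'E'
from h import *
m=(np.array([[32,326-294],[335,338-294],[340,544-294],[32,533-294]]))/4.2+[380,160]
print(unproj(m,"top",[0,0,.003]).round(4))
s=(np.array([[250,377-294],[268,390-294],[208,435-294],[257,470-294],[268,447-294]]))/4.2+[380,160]
print(unproj(s,"top",[0,0,.009]).round(4)); print(q2R(bot.read_tool_rot()).round(3))
E
```

```text
[[ 0.6239  0.3758  0.132 ]
 [ 0.5866 -0.1787  0.132 ]
 [ 0.69    0.3727  0.132 ]
 [ 0.6521 -0.1848  0.132 ]]
[ 0.60869479  0.09823758 -0.06758645] [-2.3  1.2 -2.7 -1.   2.4 -0.4  2.7  0.3]
[[ 0.6175 -0.3135  0.003 ]
 [ 0.6098 -0.5706  0.003 ]
 [ 0.4351 -0.5652  0.003 ]
 [ 0.4427 -0.3093  0.003 ]]
[[ 0.5741 -0.4942  0.009 ]
 [ 0.5631 -0.5089  0.009 ]
 [ 0.5246 -0.4567  0.009 ]
 [ 0.4955 -0.4964  0.009 ]
 [ 0.5149 -0.5066  0.009 ]]
[[ 0.36   0.    -0.933]
 [ 0.933 -0.     0.36 ]
 [-0.    -1.    -0.   ]]
```

```bash
cat >> h.py <<'E'
CAB=[0.60869,0.09824,-0.06759]
def cw(p,cab=None):
    "cabinet local (m) -> world"
    cab=cab or CAB;c,s=np.cos(cab[2]),np.sin(cab[2]);p=np.atleast_2d(p)
    return np.c_[c*p[:,0]-s*p[:,1]+cab[0],s*p[:,0]+c*p[:,1]+cab[1],p[:,2]]
def ori(th,yaw=None,B=True):
    "tool tilted by th (approach leans to +x), jaws along cab y"
    yaw=CAB[2] if yaw is None else yaw
    a=np.array([np.sin(th),0,-np.cos(th)]);x=np.array([0,-1. if B else 1.,0]);R=np.c_[x,a,np.cross(x,a)]
    return R2q(Ro.from_euler('z',yaw).as_matrix()@R)
E
python3 - <<'E'
from h import *
for B in (True,False):
  for nm,p,th in [("view",[-.06,0,.25],0),("hook",[-.03,0,.105],0),("hookend",[-.12,0,.09],0),("pick",[-.017,0,.047],.65),("pick2",[-.017,0,.047],.5),("pickhi",[-.1,0,.16],.65),("push",[-.14,0,.08],0)]:
    j=bot.solve_ik(cw(p)[0],ori(th,B=B)); print(B,nm,None if j is None else np.round(j,2))
bot.set_gripper(0.0)
bot.move_pose(cw([-.06,0,.25])[0],ori(0))
im,pos,q=snap("wrist","b_wrist");print(pos,bot.read_clock())
E
```

```text
True view [ 0.05  0.33 -0.14  1.1   0.   -3.02]
True hook [ 0.05  0.5  -0.26  0.8   0.   -3.03]
True hookend [ 0.07  0.38 -0.51  0.67  0.   -3.01]
True pick [ 0.09  0.44 -0.99 -0.5  -0.1  -3.01]
True pick2 [ 0.08  0.41 -0.84 -0.18 -0.07 -3.01]
True pickhi [ 0.13  0.04 -1.05 -0.16 -0.12 -2.98]
True push [ 0.07  0.37 -0.57  0.63  0.   -3.  ]
False view [ 0.05  0.33 -0.14  1.1   0.    0.12]
False hook [ 0.05  0.5  -0.26  0.8   0.    0.11]
False hookend [ 0.07  0.38 -0.51  0.67  0.    0.13]
False pick [ 0.09  0.44 -0.99 -0.5  -0.1   0.13]
False pick2 [ 0.08  0.41 -0.84 -0.18 -0.07  0.13]
False pickhi [ 0.13  0.04 -1.05 -0.16 -0.12  0.16]
False push [ 0.07  0.37 -0.57  0.63  0.    0.14]
[0.54874586 0.10253035 0.25000349] 5.2167
```

View pics/b_wrist.png

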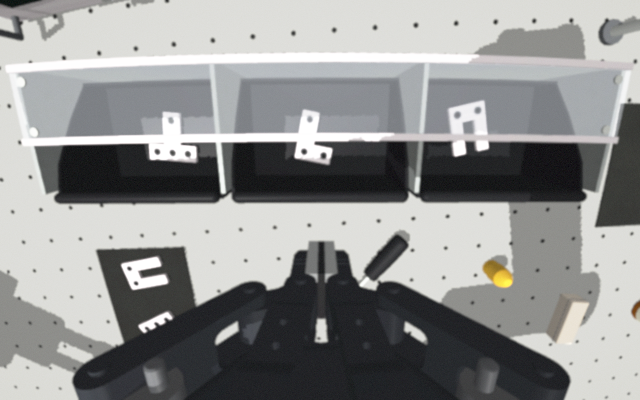

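```bash
python3 - <<'E'
from h import *
pos,q=bot.read_position(),bot.read_tool_rot()
a=unproj([[23,142],[617,140],[9,69],[631,67]],"wrist",[0,0,.132],pos=pos,q=q)
b=unproj([[56,197],[219,197],[233,197],[408,197],[421,196],[586,196]],"wrist",[0,0,.12],pos=pos,q=q)
def loc(P):
    c,s=np.cos(CAB[2]),np.sin(CAB[2]);d=P[:,:2]-CAB[:2];return (np.c_[c*d[:,0]+s*d[:,1],-s*d[:,0]+c*d[:,1]]*1000).round(1)
print(loc(a));print(loc(b))
pl=np.array([[-58,0,120],[-58,184,120],[-6,279,132],[-6,-279,132],[65,279,132],[65,-279,132]])/1000
print(proj(cw(pl),"wrist",pos,q).round(0))
E
python3 -c "
import cv2;im=cv2.imread('pics/b_wrist.png')
cv2.imwrite('pics/b_z.png',cv2.resize(im[90:210,220:420],None,fx=4,fy=4,interpolation=cv2.INTER_CUBIC))"
```

```text
[[  -4.9  277.7]
 [  -2.9 -275.5]
 [  59.2  275.6]
 [  61.  -273.5]]
[[ -61.3  268.8]
 [ -61.5   99.3]
 [ -61.5   85.5]
 [ -61.5  -84.7]
 [ -60.5  -97.4]
 [ -60.1 -269. ]]
[[321. 193.]
 [134. 194.]
 [ 22. 143.]
 [619. 143.]
 [  4.  62.]
 [637.  63.]]
```

View pics/b_z.png

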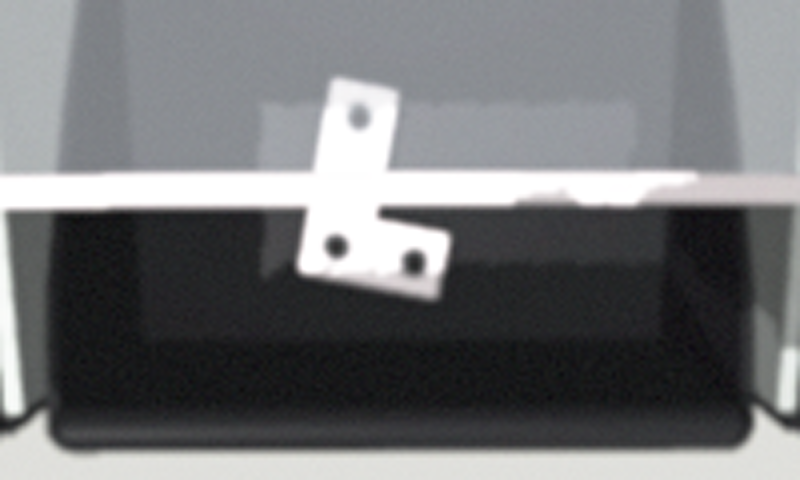

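```bash
python3 - <<'E'
from h import *
q=ori(0)
bot.move_linear(cw([-.028,0,.16])[0],speed=.2,rotation=q)
f=bot.move_linear(cw([-.028,0,.110])[0],speed=.1,until_force=6);print("down",f)
f=bot.move_linear(cw([-.055,0,.110])[0],speed=.03,until_force=1.5)
p=bot.read_position();d=p[:2]-CAB[:2];xc=np.cos(CAB[2])*d[0]+np.sin(CAB[2])*d[1];print("contact",f,xc,bot.read_ft_force())
off=xc+.058
np.save("off.npy",off)
for th in np.linspace(.08,.64,8):
    t=[-.058-.104*np.sin(th)+off,0,.016+.104*np.cos(th)-.009]
    f=bot.move_linear(cw(t)[0],speed=.1,until_force=25)
    print(round(th,2),f,bot.read_ft_force().round(1))
    if f:break
snap("side","c_side");snap("wrist","c_wrist");print(bot.read_position(),bot.read_clock())
E
```

```text
down False
contact True -0.04551545619078727 [ 0.24584251 -0.17860487 -0.33629854]
0.08 False [ 0.1 -0.4  0.5]
0.16 False [ 0.3  0.4 -0.1]
0.24 False [0.2 0.  0.6]
0.32 False [0.3 0.3 1.2]
0.4 False [ 0.5 -0.7  0.4]
0.48 False [ 0.3  0.6 -0.6]
0.56 False [ 0.6  0.3 -0.5]
0.64 False [ 1.3 -0.2 -1. ]
[0.50081582 0.10552649 0.09032559] 9.2
```

View pics/c_side.png

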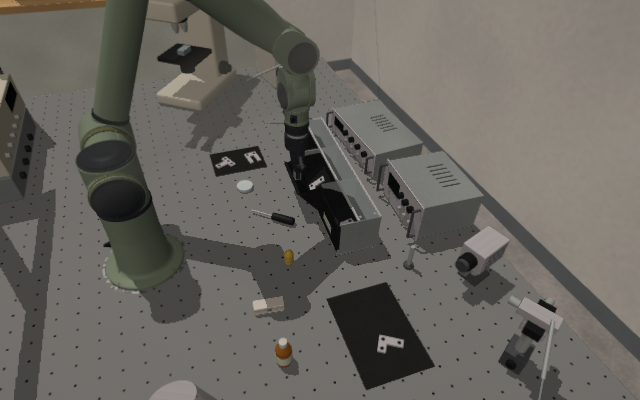

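View pics/c_wrist.png

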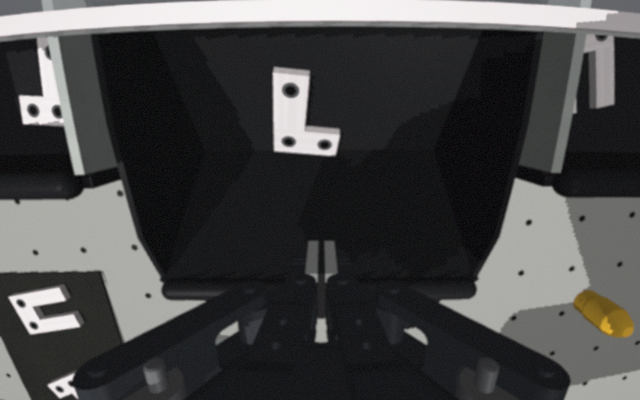

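```bash
python3 - <<'E'
from h import *
p=bot.read_position()
bot.move_linear(cw([-.098,0,p[2]])[0],speed=.05)
bot.move_linear(cw([-.098,0,.20])[0],speed=.2)
im,pos,q=snap("wrist","d_wrist");print(pos,bot.read_clock())
E
```

```text
[0.51021628 0.10484234 0.1991651 ] 10.2917
```

View pics/d_wrist.png

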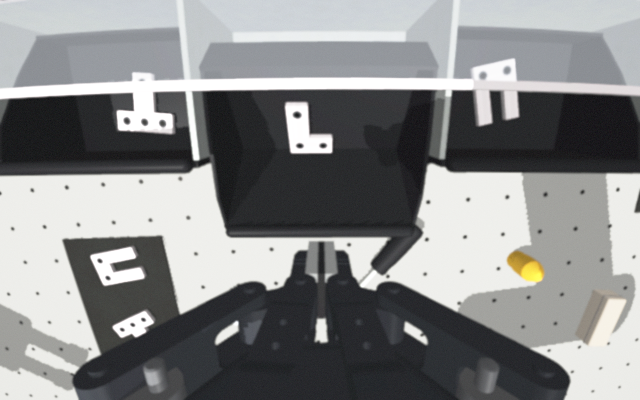

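```bash
python3 -c "
import cv2;im=cv2.imread('pics/d_wrist.png')
cv2.imwrite('pics/d_z.png',cv2.resize(im[90:245,210:430],None,fx=3.5,fy=3.5,interpolation=cv2.INTER_CUBIC))"
python3 - <<'E'
from h import *
pos,q=bot.read_position(),bot.read_tool_rot()
for th in (.55,.6,.64,.7):
    X=np.array([np.cos(th),0,np.sin(th)]);Z=np.array([-np.sin(th),0,np.cos(th)]);P0=np.array([-.058,0,.016])
    Y=np.array([0,1,0])
    pt=[P0+.104*Z+.08*Y,P0+.104*Z-.08*Y,P0+Z*0+.0*X+.085*Y,P0+.112*X+.034*Z+.085*Y,P0+.112*X+.034*Z-.085*Y]
    print(th,proj(cw(np.array(pt)),"wrist",pos,q).round(0).tolist())
E
```

```text
0.55 [[228.0, 221.0], [413.0, 221.0], [244.0, 147.0], [207.0, 54.0], [434.0, 54.0]]
0.6 [[229.0, 224.0], [411.0, 224.0], [244.0, 147.0], [206.0, 60.0], [435.0, 60.0]]
0.64 [[230.0, 227.0], [410.0, 227.0], [244.0, 147.0], [205.0, 64.0], [436.0, 64.0]]
0.7 [[232.0, 230.0], [409.0, 230.0], [244.0, 147.0], [203.0, 72.0], [437.0, 72.0]]
```

View pics/d_z.png

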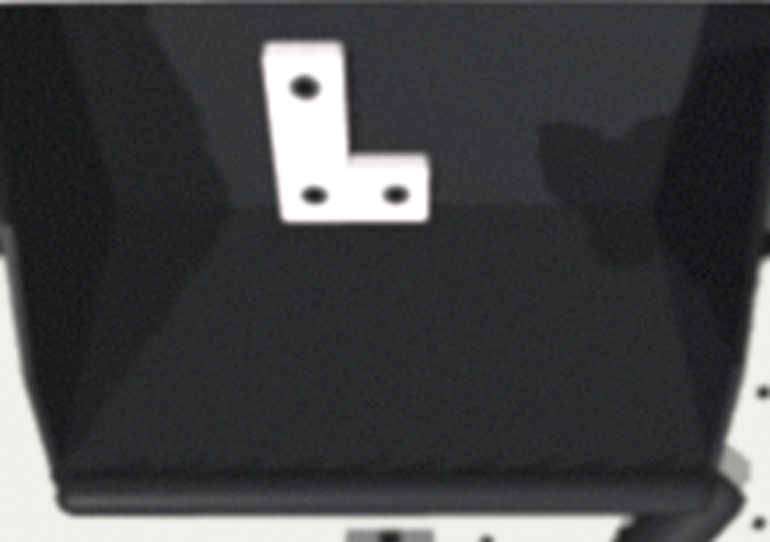

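```bash
sed -i 's/^CAB=.*/CAB=[0.60620,0.09841,-0.0660]/' h.py; cat >> h.py <<'E'
TH=.655
def bw(b,th=TH):
    "bin1 local (x inwards from pivot, y, z up along front) -> world"
    b=np.atleast_2d(b);c,s=np.cos(th),np.sin(th)
    return cw(np.c_[-.058+c*b[:,0]-s*b[:,2],b[:,1],.016+s*b[:,0]+c*b[:,2]])
E
python3 - <<'E'
from h import *
pos,q=bot.read_position(),bot.read_tool_rot()
z=np.array([[265,48],[342,48],[347,160],[427,160],[428,218],[283,218],[305,88],[315,195],[396,195]])/3.5+[210,90]
n=bw([0,0,1])[0]-bw([0,0,0])[0];o=bw([0,0,.006])[0]
W=unproj(z,"wrist",o,n,pos,q)
X=bw([1,0,0])[0]-bw([0,0,0])[0];Y=bw([0,1,0])[0]-bw([0,0,0])[0]
print((np.c_[(W-o)@X,(W-o)@Y]*1000).round(1))
print(proj(bw([[0,.085,0],[0,-.085,0],[0,.08,.104],[0,-.08,.104],[.112,.085,.034]]),"wrist",pos,q).round(0).tolist())
E
```

```text
[[ 62.6  32. ]
 [ 62.5  11.7]
 [ 24.3  11.6]
 [ 24.2 -11.8]
 [  0.9 -12.8]
 [  1.   32.3]
 [ 49.8  22.3]
 [ 10.6  21.8]
 [ 10.5  -2.8]]
[[244.0, 149.0], [397.0, 149.0], [231.0, 231.0], [410.0, 230.0], [205.0, 70.0]]
```

```bash
python3 - <<'E'
from h import *
q=ori(TH)
bot.set_gripper(.42)
bot.move_pose(bw([.051,.022,.12])[0],q)
print(bot.read_gripper_width(),bot.read_ft_force().round(1),bot.read_joint_positions().round(2))
im,pos,q2=snap("wrist","e_wrist")
f=bot.move_linear(bw([.051,.022,.025])[0],speed=.12,until_force=6);print("down",f)
snap("wrist","e2_wrist");print(bot.read_clock(),bot.read_position())
E
```

```text
0.41766697803039193 [0.7 0.3 0.8] [ 0.19  0.11 -1.04 -0.22 -0.15 -2.94]
down False
12.8583 [0.57485278 0.12258932 0.06731338]
```

View pics/e2_wrist.png

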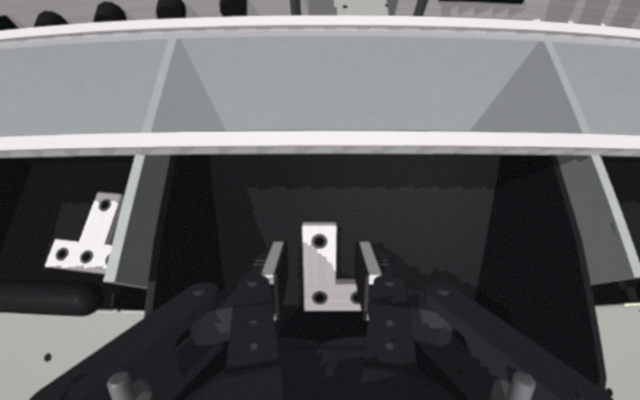

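```bash
python3 - <<'E'
from h import *
f=bot.move_linear(bw([.051,.022,-.006])[0],speed=.02,until_force=2.0)
p=bot.read_position();n=bw([0,0,1])[0]-bw([0,0,0])[0]
h=(p-bw([0,0,0])[0])@n;print("contact",f,"h",h,bot.read_ft_force().round(2))
np.save("h.npy",h)
bot.move_linear(p+n*.002,speed=.02)
bot.set_gripper(0.0,25)
print(bot.read_gripper_width(),bot.read_ft_force().round(2),bot.read_clock())
snap("wrist","f_wrist")
E
```

```text
contact True h -0.0018722592214952894 [ 0.57  0.16 -0.68]
0.222867232298392 [-1.25  0.39  1.85] 14.5917
```

View pics/f_wrist.png

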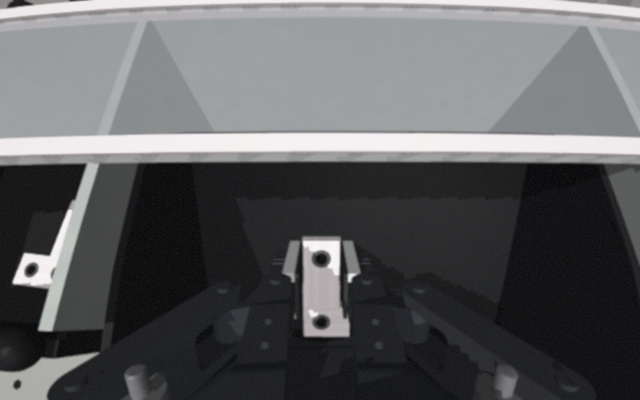

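```bash
python3 - <<'E'
from h import *
p=bot.read_position();b0=bw([0,0,0])[0]
X=bw([1,0,0])[0]-b0;Z=bw([0,0,1])[0]-b0
bot.move_linear(p+X*.007+Z*.010,speed=.05)
bot.move_linear(p+X*.009+Z*.14,speed=.15)
print(bot.read_gripper_width(),bot.read_ft_force().round(2))
snap("wrist","g_wrist");snap("side","g_side")
yaw=-.87
org=np.array([.528,-.384]);c,s=np.cos(yaw),np.sin(yaw)
t=org+np.array([c*.020-s*.012,s*.020+c*.012]);print(t)
for z in (.15,.003): 
    j=bot.solve_ik(np.r_[t,z],ori(0,yaw));print(None if j is None else j.round(2))
print(bot.read_joint_positions().round(2),bot.read_clock())
np.save("t.npy",t)
E
```

```text
0.22327111005589304 [ 0.09 -0.05 -0.52]
[ 0.55006848 -0.39154866]
[-0.73  0.61  0.06  1.01  0.   -3.  ]
[-0.73  0.76 -0.08  0.73  0.   -3.  ]
[ 0.19  0.05 -1.02 -0.14 -0.16 -2.93] 16.15
```

View pics/g_wrist.png

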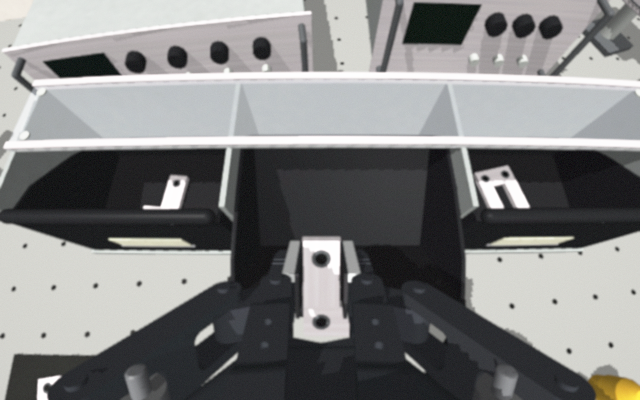

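View pics/g_side.png

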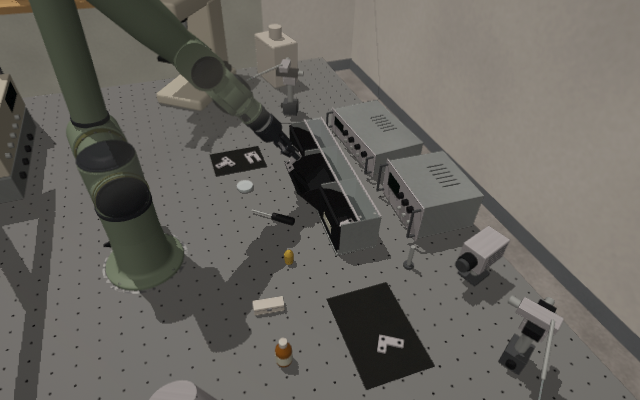

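```bash
python3 - <<'E'
from h import *
t=np.load("t.npy");yaw=-.87
p=bot.read_position()
bot.move_linear(p+[-.03,0,.07],speed=.2)
bot.move_pose(np.r_[t,.15],ori(0,yaw))
bot.move_linear(np.r_[t,.04],speed=.15)
im,pos,q=snap("wrist","h_wrist");print(bot.read_gripper_width(),bot.read_clock(),pos)
E
```

```text
0.22460903415821773 19.525 [ 0.5508507  -0.39187491  0.0411052 ]
```

View pics/h_wrist.png

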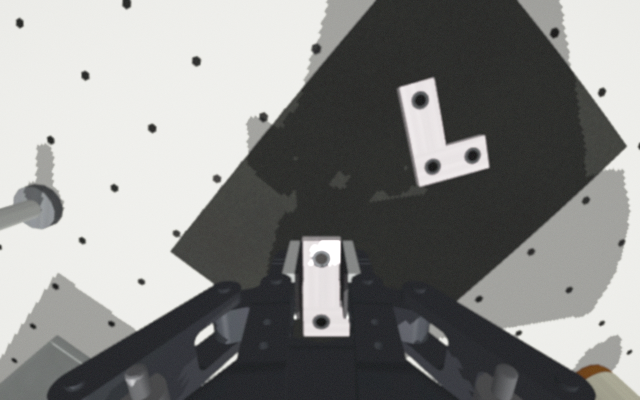

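```bash
python3 - <<'E'
from h import *
t=np.load("t.npy")
bot.move_linear(np.r_[t,.012],speed=.08)
f=bot.move_linear(np.r_[t,-.006],speed=.015,until_force=2.5)
p=bot.read_position();print("contact",f,p,bot.read_ft_force().round(2))
bot.set_gripper(.33);bot.wait(.2)
print(bot.read_gripper_width(),bot.read_ft_force().round(2))
bot.move_linear(np.r_[p[:2],.06],speed=.1)
bot.move_linear(np.r_[p[:2],.20],speed=.25)
im,pos,q=snap("wrist","i_wrist");snap("top","i_top");print(bot.read_clock(),pos)
E
```

```text
contact True [ 0.55010368 -0.39158716  0.00430254] [ 0.03 -0.38  4.24]
0.3297670535297209 [ 0.5  -0.03  0.54]
22.6667 [ 0.54939991 -0.39099431  0.19821545]
```

View pics/i_wrist.png

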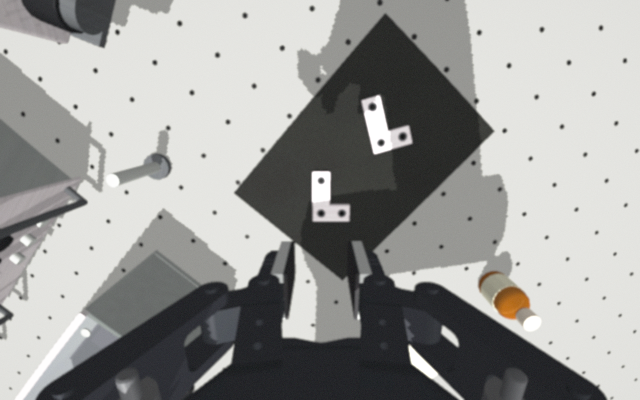

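View pics/i_top.png

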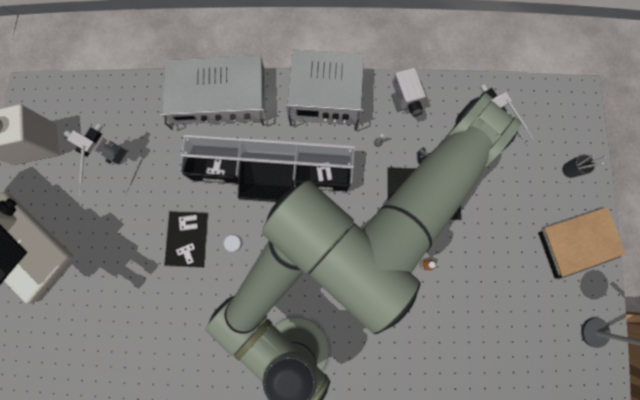

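```bash
python3 - <<'E'
from h import *
pos,q=bot.read_position(),bot.read_tool_rot()
h=unproj([[321,181],[321,213],[342,213],[372,106],[381,143],[402,137]],"wrist",[0,0,.009],pos=pos,q=q);print(h.round(4))
bot.set_gripper(0)
q=ori(0)
bot.move_pose(cw([-.175,0,.2])[0],q)
bot.move_linear(cw([-.175,0,.09])[0],speed=.2,until_force=8)
f=bot.move_linear(cw([-.125,0,.09])[0],speed=.05,until_force=1.5)
p=bot.read_position();d=p[:2]-CAB[:2];xc=np.cos(CAB[2])*d[0]+np.sin(CAB[2])*d[1];print("contact",f,xc,bot.read_ft_force().round(2),bot.read_clock())
E
```

```text
[[ 0.5491 -0.392   0.009 ]
 [ 0.524  -0.3622  0.009 ]
 [ 0.5048 -0.3784  0.009 ]
 [ 0.5605 -0.491   0.009 ]
 [ 0.5258 -0.4685  0.009 ]
 [ 0.5125 -0.4886  0.009 ]]
contact True -0.1377701227666599 [-0.45 -0.26  0.4 ] 26.3417
```

```bash
python3 - <<'E'
from h import *
off=-.1378+.058+.104*np.sin(TH)
print(off)
for th in np.r_[np.linspace(.58,.08,8),.02]:
    t=[-.058-.104*np.sin(th)+off,0,.016+.104*np.cos(th)-.010]
    f=bot.move_linear(cw(t)[0],speed=.1,until_force=20)
    print(round(th,2),f,bot.read_ft_force().round(1))
    if f:break
f=bot.move_linear(cw([-.058+off+.008,0,.110])[0],speed=.02,until_force=10)
p=bot.read_position();d=p[:2]-CAB[:2];xc=np.cos(CAB[2])*d[0]+np.sin(CAB[2])*d[1];print("shut",f,xc-off+.058,bot.read_ft_force().round(2))
bot.move_linear(cw([-.12,0,.110])[0],speed=.15)
bot.move_linear(cw([-.12,0,.25])[0],speed=.25)
snap("wrist","j_wrist");snap("side","j_side");print(bot.read_clock())
E
```

```text
-0.016447438693740865
0.58 False [-3.3  0.8  1.6]
0.51 False [-2.2 -0.4  2.2]
0.44 False [-1.4  0.9  0.2]
0.37 False [0.3 0.9 0. ]
0.29 False [-0.7  0.9 -0. ]
0.22 False [0.5 0.8 0.6]
0.15 False [-0.3  0.4 -0.4]
0.08 False [-0.6  0.2  0.4]
0.02 False [-0.2  0.6 -0.1]
shut True -0.0014585776986909896 [ 0.08 -0.22  0.49]
30.15
```

View pics/j_wrist.png

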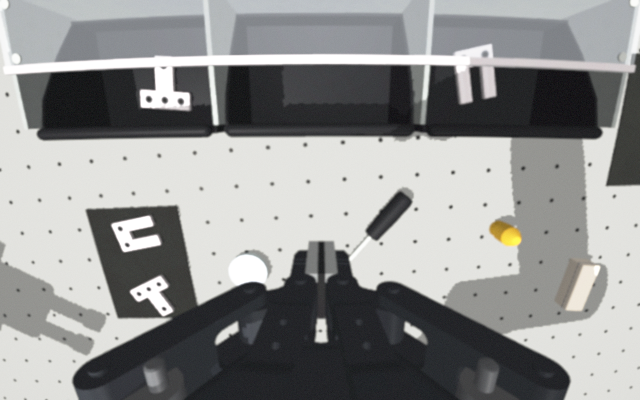

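View pics/j_side.png

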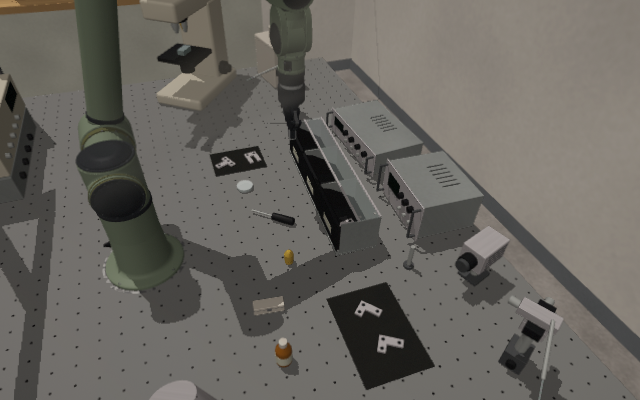

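```bash
python3 -c "
from cell import bot
bot.close_job();print(bot.read_clock())"
```

```text
the job is handed in; nothing more can be done
the job is handed in; nothing more can be done
```

The matching plate is on the sample mat beside the sample, its bin is shut again, and the job was handed in at about 30 s of the 70 s allowed.

- **Match:** the sample was the L-shaped corner plate, and the plate of that shape was in bin1, the middle bin.
- **Tilt and pick:** I hooked bin1 by its pull and tilted it to about 0.65 rad, judged from the pictures. I then gripped the plate's long leg square to the tilted floor and lifted it out.
- **Placing:** I lowered the plate to a light contact (4 N) on the free half of the mat and released it. In the pictures it lies flat, about 100 mm from the sample's centre and well inside the mat's edges.
- **Shutting:** I pushed bin1 shut until the 10 N force stop. In the wrist picture its pull lines up with its neighbours' to about 1 px, or about 0.01 rad.
- **Other items:** the last pictures show the T and U plates still in their shut bins, and the sample and bystanders look undisturbed. The arm was clear of everything.

**Disagreement between checks:** the top and wrist cameras placed the bin unit about 2.5 mm apart. I used the wrist value, and the contact positions at the pull agreed with it. No check failed.

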